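# Lift the carrot chunk with kitchen tongs and hold it over the bowl

## Robot

A 6-joint arm with a two-finger parallel gripper is mounted at the origin on the work surface. World frame = base frame: x ahead of the robot, y to its left, z up, the work surface at z = 0. Lengths are in mm, angles in rad, forces in N, time in s.
With the tool pointing down it reaches from about 400 to 825 mm from the base axis. Payload 7 kg.
Tool frame: the origin (TCP) lies at the very end of the fingers, on their centre line; the grasp point (between the pads) lies 19 mm behind it (r.pinch_z is the x of the grasp point in the tool frame, in mm); x points along the fingers, y is the direction in which the jaws open and shut, and the axes are right-handed (so a half turn about x gives the same grasp; the last joint's range is limited). The gripper opens to 85 mm and grips with 20 to 120 N. Pads are 22 mm wide; open, the fingers measure 114 mm over their backs; the gripper's body (76 mm by 85 mm) begins 54 mm behind the grasp point. The pads swing forward as they close: fully open they stand 13 mm farther back than shut.
Start: joints at [1.39, 0.359, 0.012, 0, -1.224, -0.288], TCP at [304.98, 602.148, 231.302] pointing down, gripper open.
Joint ranges: [-3.07, 3.07], [-1.43, 2.12], [-1.02, 1.25], [-3.03, 1.67], [-3.05, -0], [-3.03, 3.03]. Speed limits (rad/s): [2.39, 2.39, 3.01, 3.14, 3.14, 3.14].

## Interface

Orientations are given as a unit quaternion [w, x, y, z].
In Python, from workcell import r, cams, nets gives the robot as it stands. The module is installed in compiled form; this text tells all that it offers.
- The arm moves only by the tool jog_arm, never from a script. Its argument "targets" is a list of rows, each an object with "hand": the closure, from -1 (fully open) to 1 (shut); "linear": the shift along the world's x, y, z in mm, a list of three; "twist": the turn about the world's z in rad. A call has 1 to 5 rows; each row shifts and turns the commanded pose from where the row before left it; what a row does not reach is not made up. A row lasts 1/10 s, in which the tool goes at most 50 mm and 8.59 degrees, less where a joint would pass 70% of its speed; a pose out of reach is approached as far as the arm can. A call with a gripper value outside its range is refused whole. The fingers move at their own pace and stop on an object; the grip force is fixed at half the most. Time passes only in rows, so rows that do not move let the fingers close. It gives the time, the measured TCP pose, the force and the opening at its end, in the units of the state.
- r.observe(): the state, without advancing time (a new reading comes with each control period).
- cams.camera(name): name is "scene" or "top"; returns a dict with "frame" (400x640x3 uint8, blue, green, red), "fx", "fy", "cx", "cy" (pixels), "origin" and "orientation" of the camera in the world. Camera axes: x right, y down, z forward; pixel columns grow to the right and rows downward; lengths in mm; the calibration is good to about 2 mm. A picture is of the moment at which its call begins. There is no depth.
- r.close_job(): hands the job in, once; it reports no verdict.
Trained networks look in a picture, given as the dict that the camera call returned (one of the last four; its "shot" number tells which), for a name from the list of things; names that differ only in an ending like _2 or _b are one class to them, and where a whole thing is asked for, a point or a joint stands for the part that bears it (a point fixed in the world has none). Each returns a list of dicts, best first, with "conf" (0 to 1); they miss things now and then, are a little off and sometimes report something else, mostly with a low value. They report only what shows in the picture. A call takes as long as a camera call. They do not tell look-alikes from the thing itself.
- nets.masks_of(picture, label): "region" (400x640 bool, what is visible of it) and "extent" ([left, top, width, height] in pixels, round what is visible of it).
- nets.mark_of(picture, label): "at" ([column, row] in pixels: a listed point, or the origin of a listed thing).
The state is a dict: "time": time; "q": joint angles; "joint_vel": joint speeds; "tau": joint torques, N m; "tcp_pos": TCP position; "tcp_rot": TCP orientation; "contact_force": force on the tool from outside, world axes, zero at the start; "torque": the same for the moment, N m; "width": finger opening in mm.
Only numpy, scipy, OpenCV 4.12 (cv2) and the standard library are available. Lean on these libraries where they do the work, as an engineer would, in place of code of your own. Each camera call takes 0.05 s, during which the arm holds its last target.

## Task

Pick up the kitchen tongs, close them on the upright carrot chunk standing on the cutting board, lift it and finish holding it still over the middle of the small empty white bowl, above its rim and not touching it; do not let go, the program ends while the tongs hold the chunk. Touch the carrot chunk only with the tongs, do not let it fall off the board or into the bowl, and leave the ham, the carrot slice and the shaker where they are.

Things in the scene. Friction and masses are not known exactly. Their poses are not given: they have to be found in the camera images.
- tongs_grip (a point): Point half-way between the two black finger grips of the tongs and half-way up (12 mm above their underside); x points along the tongs to the tips, z up. Each grip is 50 mm long (25 mm either way of this point), 24 mm high; open, they are 57 mm apart over their outsides. The frame is fixed in the left (+y) arm, so when squeezed it turns with that arm by half the joint value.
- tong_arm (a joint): Closing angle between the two arms of the tongs, rad: 0 open (as they lie), about 0.29 with the carrot chunk in the bite, 0.42 closed on nothing. A spring holds them open: squeezing takes about 4 N at the grips to begin, 6 to 7 N at a 36 mm grip width. Squeezed from both sides the arms close evenly about the middle line.
- carrot_mid (a point): Middle (half-way up) of the carrot chunk: a short, slightly tapered round stump, 37 mm across at the bottom and 34 mm at the top, 46 mm tall, about 50 g, standing upright on a cut end on the board; z is its axis. It is the tallest item on the board and the only upright one.
- board: Fixed blue-grey cutting board, 190 mm (x) by 310 mm (y), 12 mm thick; origin in the centre of its underside on the table. The carrot chunk, the carrot slice and the ham lie on it in a row along its y, about 105 mm apart, in any order.
- bowl_rim (a point): Centre of the mouth of a small empty white ceramic bowl that does not move, 130 mm across at the rim, 55 mm tall, standing on the table; the point is level with the rim.
- carrot: The carrot chunk itself (see its middle); origin in the centre of its underside.
- bowl: The white bowl itself; origin in the centre of its underside.
- tongs: Steel tongs, about 115 g, flat on the table on their 24 mm high edges, all one height; origin on the underside below the grip point, same axes. Hinge (round head, 18 mm across) 75 mm behind the grip point, tip plates 80 to 127 mm ahead, middle of the bite 100 mm ahead on the middle line. Gap between tips about 86 mm with the grips 57 mm apart (open), 68 at 50 mm, 37 at 36 mm.
- ham: Bystander: block of ham lying on the board, 75 x 36 x 32 mm; origin in the centre of its underside.
- slice: Bystander: thick round carrot slice lying flat on the board, 50 mm across, 16 mm high; origin in the centre of its underside.
- shaker: Bystander: white seasoning shaker with a cap, 48 mm across, 115 mm tall, standing on the table beyond the board; origin in the centre of its underside.
Mind the look-alikes: they are no part of the job. Of the things like the carrot, leave any that is blue; of the rest the larger one is meant. Several things have the shape of the tongs; the one meant has the colours described above.

How it is judged (in metres and radians):
On the way, in this order (a step that is already met when the one before it is completed fails the run):
1. The tongs are gripped and lifted off the table, the carrot chunk still standing where it was (height (world z) of tongs_grip above 0.028 m and contact force between tongs and the fingers above 1 N and distance of carrot_mid from where it was at the start of the episode below 0.015 m), for 0.2 s.
2. The carrot chunk is lifted clear of the board in the tongs (contact force between tongs and the fingers above 1 N and contact force between tongs and carrot above 0.5 N and contact force between carrot and the arm below 0.1 N and contact force between carrot and the fingers below 0.1 N and z of carrot_mid in the frame of board above 0.055 m and contact force between carrot and board below 0.05 N), for 0.2 s.
At the end, for the whole second after the job is handed in: The robot's fingers hold the tongs and the tongs hold the carrot chunk (nothing else touches the chunk), still (under 30 mm/s), its middle within 45 mm of the bowl's centre line and at least 30 mm above the rim, tongs not touching the bowl; the bystanders within 20 mm of where they stood (contact force between tongs and the fingers above 1 N and contact force between tongs and carrot above 0.5 N and contact force between carrot and the arm below 0.1 N and contact force between carrot and the fingers below 0.1 N and horizontal distance between carrot_mid and bowl_rim below 0.045 m and z of carrot_mid in the frame of bowl_rim above 0.03 m and contact force between each of carrot, tongs and bowl below 0.05 N and linear speed of carrot below 0.03 m/s and distance of each of ham, slice, shaker from where it was at the start of the episode below 0.02 m); the arm keeps its last pose, push and grip.
It fails at once if The robot itself (fingers or arm) touches the carrot chunk (contact force between carrot and the fingers above 0.5 N or contact force between carrot and the arm above 0.5 N).
It fails at once if The carrot chunk falls off the board or into the bowl (height (world z) of carrot_mid below 0.026 m).
It fails at once if A bystander (ham, slice, shaker) is moved by more than 30 mm (distance of any of ham, slice, shaker from where it was at the start of the episode above 0.03 m).
It also fails if it takes over 42 s, if anything falls off the work surface, if the arm or the gripper's body presses on something with over 40 N, if the wrist force passes 120 N, or if a joint passes its speed limit or range.

## Working session

There is one attempt and no reset: what is moved stays moved. The work goes in short steps, Python scripts to look and compute and a tool call to move; the robot and the scene stay as the last step left them, time stands still between calls to the robot, and variables do not carry over. Pictures are saved under pics/ and viewed, and the job is handed in when it is done.

Besides the shell and the picture viewer there is one more tool, called by a JSON object that holds its "name" and its "arguments", one argument or row to a line. jog_arm: Moves the arm, as the interface text tells. Its arguments: {"type":"object","properties":{"targets":{"type":"array","items":{"type":"object","properties":{"hand":{"type":"number"},"linear":{"type":"array","items":{"type":"number"}},"twist":{"type":"number"}}}}},"required":["targets"]}

```bash
mkdir -p pics; cat > h.py <<'E'
import numpy as np,cv2
from scipy.spatial.transform import Rotation as R
from workcell import r,cams,nets
def rot(p):
    q=p["orientation"]; return R.from_quat([q[1],q[2],q[3],q[0]]).as_matrix()
def ray(p,uv,z):
    d=rot(p)@np.array([(uv[0]-p["cx"])/p["fx"],(uv[1]-p["cy"])/p["fy"],1]); o=np.array(p["origin"]); return o+d*(z-o[2])/d[2]
def proj(p,X):
    c=rot(p).T@(np.array(X,float)-np.array(p["origin"])); return np.array([p["fx"]*c[0]/c[2]+p["cx"],p["fy"]*c[1]/c[2]+p["cy"]])
E
python3 - <<'E'
from h import *
s=r.observe();print(s)
print(r.pinch_z)
for n in ["top","scene"]:
    p=cams.camera(n);cv2.imwrite(f"pics/{n}0.png",p["frame"]);print(n,p["origin"],p["orientation"],p["fx"],p["cx"],p["cy"])
    for l,z in [("tongs_grip",12),("carrot_mid",35),("bowl_rim",55),("board",0),("ham",12),("slice",12),("shaker",0)]:
        for m in nets.mark_of(p,l)[:4]: print(l,round(m["conf"],2),np.round(m["at"],1),np.round(ray(p,m["at"],z),1))
E
```

```text
{'time': 0.0, 'q': array([ 1.39012156e+00,  3.59385295e-01,  1.10839000e-02, -3.23354035e-04,
       -1.22409681e+00, -2.88117158e-01]), 'joint_vel': array([ 2.34012258e-04, -2.44266942e-04,  7.73238535e-04,  8.99026213e-04,
        7.33851854e-05, -7.82702900e-04]), 'tau': array([ 4.23013944e-04, -5.83322346e+01,  2.93425477e+01,  6.93643659e+00,
       -5.86363021e-03, -1.33844603e-05]), 'tcp_pos': array([304.77861647, 601.75372312, 230.38043335]), 'tcp_rot': array([ 0.16369595, -0.68768462,  0.16483856,  0.68783846]), 'contact_force': array([ 0.13095192, -0.28934294, -0.45838359]), 'torque': array([-0.0212637 ,  0.00469781, -0.00741901]), 'width': 85.10281971310056}
-18.700000000000003
top [ 293.87053085   12.60647475 1319.74382879] [-0.05338306  0.71267348 -0.69608017  0.06869612] 495.18823661838354 313.8073492463251 204.86696469866712
tongs_grip 0.67 [428.8 225.4] [ 474.7 -322.4   12. ]
tongs_grip 0.61 [451.1 311.9] [ 249.2 -376.5   12. ]
carrot_mid 0.66 [340.6 190.9] [557.9 -83.1  35. ]
carrot_mid 0.64 [377.7 193.1] [ 554.6 -181.7   35. ]
carrot_mid 0.62 [381.8 215.5] [ 494.7 -
[... 470 characters left out ...]
. ]
scene [1209.75832524 -661.42245608  914.22243794] [-0.37905643  0.83592922  0.35934504 -0.16855176] 477.96747260978776 316.56130694719945 199.955932558982
tongs_grip 0.75 [215.8 274.4] [ 478.8 -324.3   12. ]
tongs_grip 0.72 [149.7 234.4] [ 240.8 -373.6   12. ]
carrot_mid 0.84 [259.  244.2] [ 490.3 -196.9   35. ]
carrot_mid 0.74 [305.4 229.5] [532.5 -76.1  35. ]
carrot_mid 0.73 [281.3 262.9] [ 577.7 -196.5   35. ]
carrot_mid 0.16 [214.2 273.6] [ 492.8 -334.3   35. ]
bowl_rim 0.63 [398.3 155.4] [505.5 333.2  55. ]
board 0.72 [344.6 225. ] [567.   36.8   0. ]
ham 0.89 [345.  226.8] [581.1  23.4  12. ]
slice 0.54 [373.  208.7] [584.7 132.6  12. ]
shaker 0.68 [371.3 285.7] [758.7 -67.7   0. ]
```

View pics/top0.png

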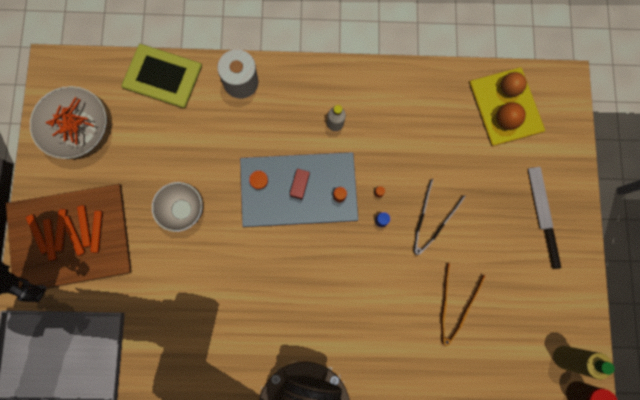

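View pics/scene0.png

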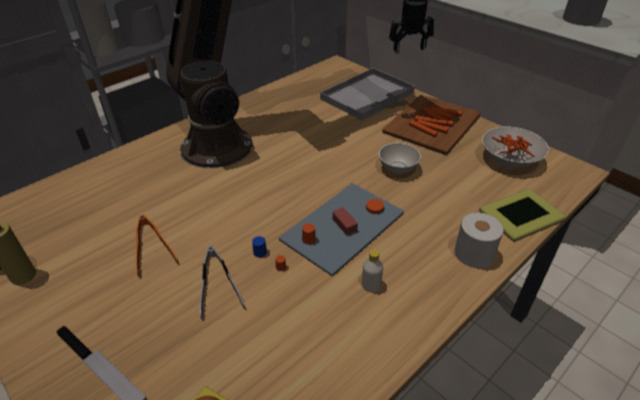

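The top view shows the steel tongs with black grips at about (418,252) to (431,180)/(462,197). The other tongs are orange-brown. The carrot chunk is on the board at (340,194), with a smaller orange one at (380,191) and a blue one at (383,219), both off the board. The bowl is at (178,207).

```bash
python3 - <<'E'
from h import *
for n in ["top","scene"]:
    p=cams.camera(n)
    b=(400,165,475,265) if n=="top" else (185,235,260,325)
    c=cv2.resize(p["frame"][b[1]:b[3],b[0]:b[2]],None,fx=6,fy=6,interpolation=cv2.INTER_CUBIC)[:600]
    cv2.imwrite(f"pics/{n}_z.png",c)
    for m in nets.masks_of(p,"tongs"):
        ys,xs=np.nonzero(m["region"]);print(n,m["conf"],m["extent"],len(xs))
        if len(xs)<30: continue
        P=np.array([ray(p,(x,y),16)[:2] for x,y in zip(xs,ys)])
        print(" area rect",cv2.minAreaRect(P.astype(np.float32)), "hull",np.round(cv2.minEnclosingTriangle(P.astype(np.float32).reshape(-1,1,2))[1].reshape(-1,2)))
    for l in ["tongs","carrot","bowl","hinge"]:
        try: print(l,[(round(m["conf"],2),np.round(ray(p,m["at"],{"tongs":0,"carrot":12,"bowl":0}[l]))[:2]) for m in nets.mark_of(p,l)])
        except Exception as e: print(l,e)
R0=r.observe()["tcp_rot"];print(R.from_quat([R0[1],R0[2],R0[3],R0[0]]).as_matrix().round(3))
E
```

```text
top 0.78 [411.3, 178.9, 52.9, 76.1] 262
 area rect ((488.95269775390625, -323.94232177734375), (98.071044921875, 198.32008361816406), 61.726924896240234) hull [[ 344. -251.]
 [ 600. -326.]
 [ 548. -423.]]
top 0.75 [440.5, 264.4, 44.0, 81.8] 634
 area rect ((264.33111572265625, -387.3302917480469), (104.59326934814453, 203.8794403076172), 73.80972290039062) hull [[ 117. -346.]
 [ 381. -352.]
 [ 346. -470.]]
top 0.75 [247.6, 170.8, 20.2, 18.8] 260
 area rect ((587.2901611328125, 139.6938018798828), (47.02333450317383, 45.655460357666016), 2.1807444095611572) hull [[589. 187.]
 [627. 118.]
 [544. 115.]]
top 0.22 [153.5, 182.2, 48.0, 45.9] 1961
 area rect ((510.1116027832031, 352.5178527832031), (130.04971313476562, 131.9900665283203), 3.462416172027588) hull [[448. 238.]
 [443. 465.]
 [639. 355.]]
tongs [(0.62, array([ 474., -318.])), (0.56, array([ 249., -389.]))]
carrot [(0.76, array([ 487., -199.])), (0.74, array([556., -81.])), (0.47, array([551., -77.]))]
bowl [(0.71, array([499., 341.]))]
hinge it knows: board, bowl, bowl_rim, carrot, carrot_mid, ham, shaker, slice, tongs, tongs_grip
scene 0.93 [200.6, 244.6, 43.0, 72.2] 575
 area rect ((479.71868896484375, -335.56298828125), (98.5925064086914, 211.0895538330078), 68.4749984741211) hull [[ 335. -251.]
 [ 597. -325.]
 [ 555. -433.]]
scene 0.88 [136.2, 213.3, 41.1, 59.5] 417
 area rect ((253.93780517578125, -397.0463562011719), (94.66436004638672, 204.61105346679688), 79.99444580078125) hull [[  86. -329.]
 [ 363. -366.]
 [ 343. -480.]]
tongs [(0.95, array([ 472., -321.])), (0.57, array([ 240., -373.]))]
carrot [(0.82, array([548., -96.])), (0.7, array([ 572., -198.])), (0.68, array([ 491., -206.])), (0.67, array([505., 326.]))]
bowl [(0.97, array([485., 348.]))]
hinge it knows: board, bowl, bowl_rim, carrot, carrot_mid, ham, shaker, slice, tongs, tongs_grip
[[-0.    -0.452 -0.892]
 [-0.    -0.892  0.452]
 [-1.     0.    -0.   ]]
```

View pics/top_z.png

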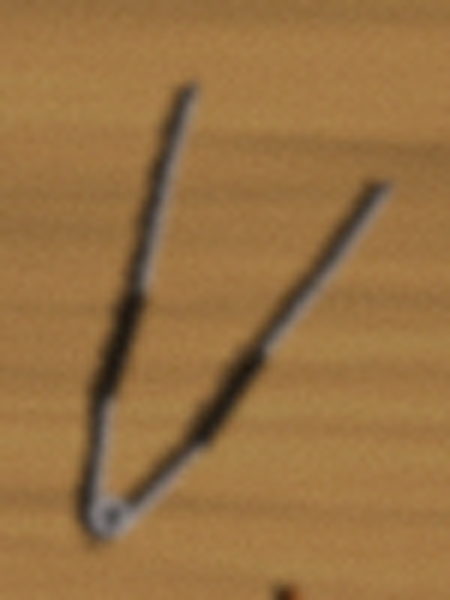

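View pics/scene_z.png

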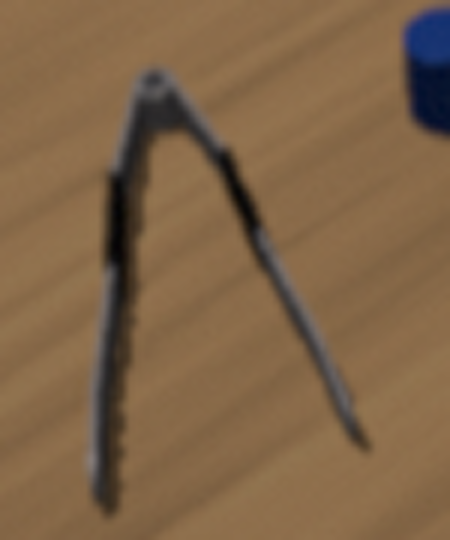

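```bash
python3 - <<'E'
from h import *
p=cams.camera("top");s=cams.camera("scene")
W={k:ray(p,v,22)[:2] for k,v in dict(h=(417.8,250.8),gl=(420,222.5),gr=(438.7,230.8),tl=(432,179.7),tr=(463.8,195.8)).items()}
S={k:ray(s,v,24)[:2] for k,v in dict(h=(210.5,248.7),gl=(225,266.7),gr=(204.5,271.3),tl=(244.8,308),tr=(201,314)).items()}
for A in (W,S):
    print({k:v.round(1) for k,v in A.items()})
    g=(A["gl"]+A["gr"])/2;t=(A["tl"]+A["tr"])/2
    print("grip mid",g,"dirs deg",[np.degrees(np.arctan2(*(b-a)[::-1])).round(1) for a,b in((A["h"],g),(A["h"],t))],np.linalg.norm(g-A["h"]),np.linalg.norm(t-g),np.degrees(np.arctan2(*(A["gl"]-A["gr"])[::-1]))-90)
for q,n in((p,"top"),(s,"scene")):
    f=q["frame"];hsv=cv2.cvtColor(f,cv2.COLOR_BGR2HSV)
    c=proj(q,(550,-80,35)).astype(int)
    m=np.zeros(f.shape[:2],np.uint8);m[c[1]-15:c[1]+16,c[0]-15:c[0]+16]=1
    m&=((hsv[...,0]<14)&(hsv[...,1]>150)).astype(np.uint8)
    ys,xs=np.nonzero(m);print(n,len(xs),xs.mean(),ys.mean(),xs.min(),xs.max(),ys.min(),ys.max())
    print(ray(q,(xs.mean(),ys.mean()),35 if n=="scene" else 45))
    b=(c[0]-60,c[1]-40);cv2.imwrite(f"pics/c_{n}.png",cv2.resize(f[b[1]:b[1]+80,b[0]:b[0]+120],None,fx=6,fy=6,interpolation=cv2.INTER_CUBIC))
    for mm in nets.masks_of(q,"bowl")[:2]:
        e=mm["extent"];print("bowl",mm["conf"],e,ray(q,(e[0]+e[2]/2,e[1]+e[3]/2),55))
E
```

```text
{'h': array([ 405.2, -289.5]), 'gl': array([ 480.5, -296.4]), 'gr': array([ 459.5, -346. ]), 'tl': array([ 598. , -330.8]), 'tr': array([ 555.9, -415.9])}
grip mid [ 469.99321824 -321.1952264 ] dirs deg [np.float64(-26.1), np.float64(-26.0)] 72.1865776817657 118.99770203727131 -22.974631876439545
{'h': array([ 408.2, -290.3]), 'gl': array([ 483.7, -298.5]), 'gr': array([ 461.4, -343.2]), 'tl': array([ 616.2, -337.2]), 'tr': array([ 561.6, -417.9])}
grip mid [ 472.5410834  -320.84285525] dirs deg [np.float64(-25.3), np.float64(-25.8)] 71.23311507354832 129.43464224807866 -26.586174216193356
top 138 339.4927536231884 193.97101449275362 334 345 188 201
[547.57933404 -79.54557594  45.        ]
bowl 0.91 [153.8, 181.4, 47.9, 49.0] [503.36794968 337.83884166  55.        ]
bowl 0.41 [292.2, 167.3, 15.9, 36.4] [565.42321007  24.24450289  55.        ]
scene 218 308.5183486238532 233.41284403669724 303 314 224 243
[548.77218331 -79.99321351  35.        ]
bowl 0.86 [377.9, 140.8, 45.2, 30.2] [511.81514907 335.97493771  55.        ]
```

View pics/c_top.png

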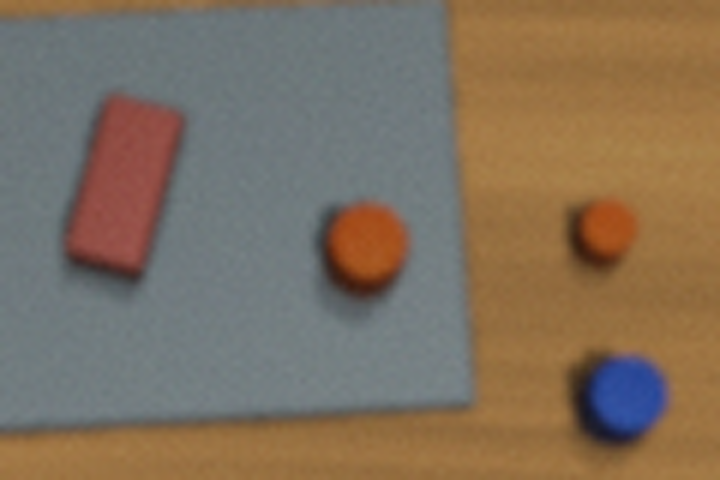

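View pics/c_scene.png

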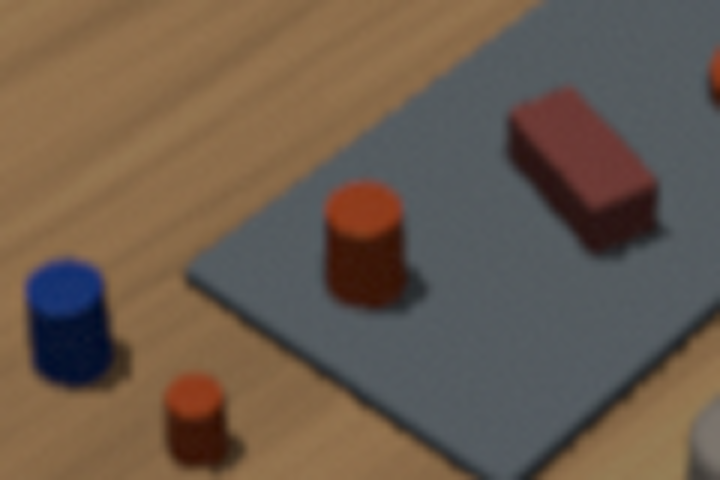

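The carrot chunk is at about (548,-80) and the bowl centre at about (504,336). The tongs' grip point is at about (474,-323), pointing at -26°. The jaws already lie across the tongs to within a degree, so I'm moving over.

{"name": "jog_arm", "arguments": {
  "targets": [
    {"hand": -1, "linear": [32, -35, 0], "twist": 0.016},
    {"hand": -1, "linear": [32, -35, 0], "twist": 0},
    {"hand": -1, "linear": [32, -35, 0], "twist": 0},
    {"hand": -1, "linear": [32, -35, 0], "twist": 0},
    {"hand": -1, "linear": [32, -35, 0], "twist": 0}
  ]
}}

```text
time: 2.0
tcp_pos: [466.0, 425.7, 231.6]
tcp_rot: [-0.159, 0.689, -0.158, -0.689]
contact_force: [1.5, -0.3, -0.9]
width: 85.6
```

{"name": "jog_arm", "arguments": {
  "targets": [
    {"hand": -1, "linear": [5, -48, 0], "twist": 0},
    {"hand": -1, "linear": [5, -48, 0], "twist": 0},
    {"hand": -1, "linear": [5, -48, 0], "twist": 0},
    {"hand": -1, "linear": [5, -48, 0], "twist": 0},
    {"hand": -1, "linear": [5, -48, 0], "twist": 0}
  ]
}}

```text
time: 2.5
tcp_pos: [489.9, 185.3, 231.6]
tcp_rot: [-0.159, 0.689, -0.158, -0.689]
contact_force: [0.9, -1.2, -0.3]
width: 85.2
```

{"name": "jog_arm", "arguments": {
  "targets": [
    {"hand": -1, "linear": [0, -48, 0], "twist": 0},
    {"hand": -1, "linear": [0, -48, 0], "twist": 0},
    {"hand": -1, "linear": [0, -48, 0], "twist": 0},
    {"hand": -1, "linear": [0, -48, 0], "twist": 0},
    {"hand": -1, "linear": [0, -48, 0], "twist": 0}
  ]
}}

```text
time: 3.0
tcp_pos: [489.7, -54.7, 231.8]
tcp_rot: [-0.159, 0.69, -0.158, -0.689]
contact_force: [1.2, -0.5, 0.1]
width: 85.0
```

{"name": "jog_arm", "arguments": {
  "targets": [
    {"hand": -1, "linear": [-3, -45, 0], "twist": 0},
    {"hand": -1, "linear": [-3, -45, 0], "twist": 0},
    {"hand": -1, "linear": [-3, -45, 0], "twist": 0},
    {"hand": -1, "linear": [-3, -45, 0], "twist": 0},
    {"hand": -1, "linear": [-3, -45, 0], "twist": 0}
  ]
}}

```text
time: 3.5
tcp_pos: [474.6, -279.8, 231.7]
tcp_rot: [-0.159, 0.689, -0.159, -0.689]
contact_force: [1.0, 0.2, -0.1]
width: 85.6
```

{"name": "jog_arm", "arguments": {
  "targets": [
    {"hand": -1, "linear": [0, -43, 0], "twist": 0},
    {"hand": -1, "linear": [0, 0, -48], "twist": 0},
    {"hand": -1, "linear": [0, 0, -48], "twist": 0},
    {"hand": -1, "linear": [0, 0, -48], "twist": 0},
    {"hand": -1, "linear": [0, 0, -35], "twist": 0}
  ]
}}

```text
time: 4.0
tcp_pos: [473.6, -320.7, 49.6]
tcp_rot: [0.159, -0.688, 0.159, 0.69]
contact_force: [0.5, 0.7, 1.1]
width: 85.6
```

```bash
python3 - <<'E'
from h import *
o=r.observe();print(o["tcp_pos"],o["q"])
for n in ["top","scene"]:
    p=cams.camera(n)
    c=proj(p,(480,-325,20)).astype(int);f=p["frame"]
    b=(c[0]-60,c[1]-55)
    cv2.imwrite(f"pics/a_{n}.png",cv2.resize(f[b[1]:b[1]+100,b[0]:b[0]+120],None,fx=6,fy=6,interpolation=cv2.INTER_CUBIC))
E
```

```text
[ 473.61293144 -320.69818701   49.62758199] [-2.53480476e-01  3.74398905e-01 -4.35469709e-01 -4.64048947e-04
 -7.62916250e-01  1.37090587e+00]
```

View pics/a_top.png

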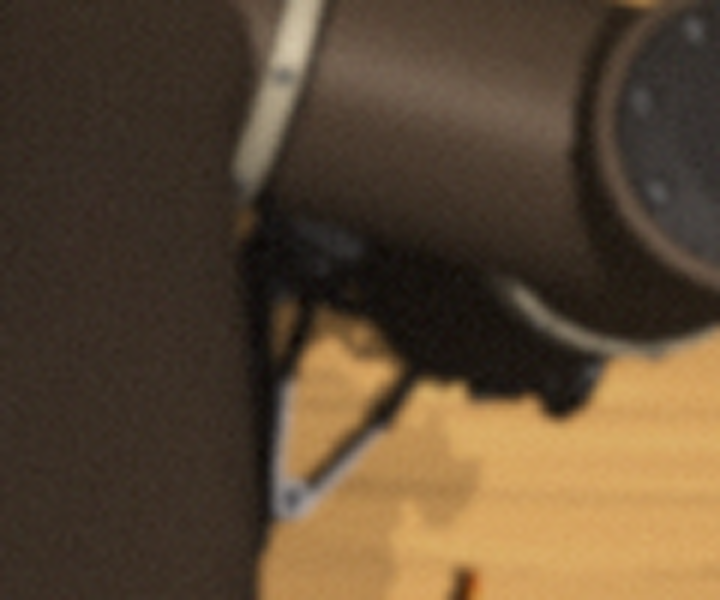

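View pics/a_scene.png

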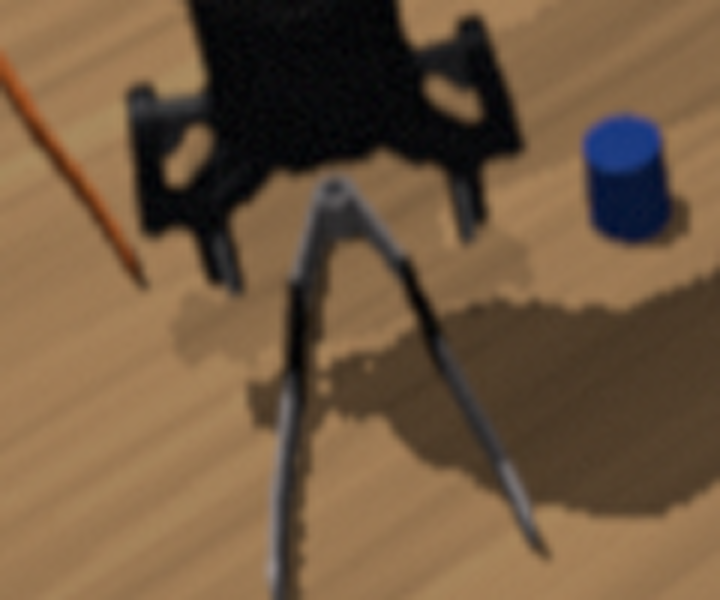

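```bash
python3 - <<'E'
from h import *
p=cams.camera("scene")
c=proj(p,(480,-325,20)).astype(int);b=c-[60,55]
for z in (50,56,63): print(z,(proj(p,(473.6,-320.7,z))-b)*6)
n=np.array([.438,.899])
print((proj(p,(473.6-42.5*n[0]-6*n[0],-320.7-48.5*n[1],63))-b)*6,(proj(p,(473.6+48.5*n[0],-320.7+48.5*n[1],63))-b)*6)
E
```

```text
50 [350.90725149 270.38682884]
56 [348.64199167 260.3277098 ]
63 [345.97943954 248.50437339]
[222.63432707 276.55870306] [467.05863247 220.96541764]
```

{"name": "jog_arm", "arguments": {
  "targets": [
    {"hand": -1, "linear": [0, -2, -20], "twist": 0},
    {"hand": -1, "linear": [0, 0, -15], "twist": 0},
    {"hand": -1, "linear": [0, 0, -6], "twist": 0},
    {"hand": -1, "linear": [0, 0, -4], "twist": 0},
    {"hand": -0.45, "linear": [0, 0, 0], "twist": 0}
  ]
}}

```text
time: 4.65
tcp_pos: [475.8, -323.1, 8.4]
tcp_rot: [-0.159, 0.69, -0.159, -0.689]
contact_force: [0.8, 0.3, -0.4]
width: 73.4
```

{"name": "jog_arm", "arguments": {
  "targets": [
    {"hand": -0.45, "linear": [0, 0, 0], "twist": 0},
    {"hand": -0.35, "linear": [0, 0, 0], "twist": 0},
    {"hand": -0.3, "linear": [0, 0, 0], "twist": 0},
    {"hand": -0.3, "linear": [0, 0, 0], "twist": 0}
  ]
}}

```text
time: 5.05
tcp_pos: [476.4, -323.4, 9.3]
tcp_rot: [-0.158, 0.69, -0.159, -0.688]
contact_force: [-0.5, 0.3, 9.1]
width: 55.8
```

```bash
cat > look.py <<'E'
from h import *
import sys
o=r.observe();print(o["time"],o["tcp_pos"].round(1),o["width"],o["contact_force"].round(1),o["q"].round(2))
tag=sys.argv[1];X=eval(sys.argv[2]);
for n in sys.argv[3:]:
    p=cams.camera(n)
    c=proj(p,X).astype(int);f=p["frame"]
    b=np.clip([c[0]-60,c[1]-50],0,[520,300])
    cv2.imwrite(f"pics/{tag}_{n}.png",cv2.resize(f[b[1]:b[1]+100,b[0]:b[0]+120],None,fx=6,fy=6,interpolation=cv2.INTER_CUBIC));print(n,b)
E
python3 look.py b "(500,-325,20)" scene
```

```text
5.05 [ 476.4 -323.4    9.3] 55.781957573371734 [-0.5  0.3  9.1] [-0.26  0.43 -0.46  0.   -0.67  1.37]
scene [160 227]
```

View pics/b_scene.png

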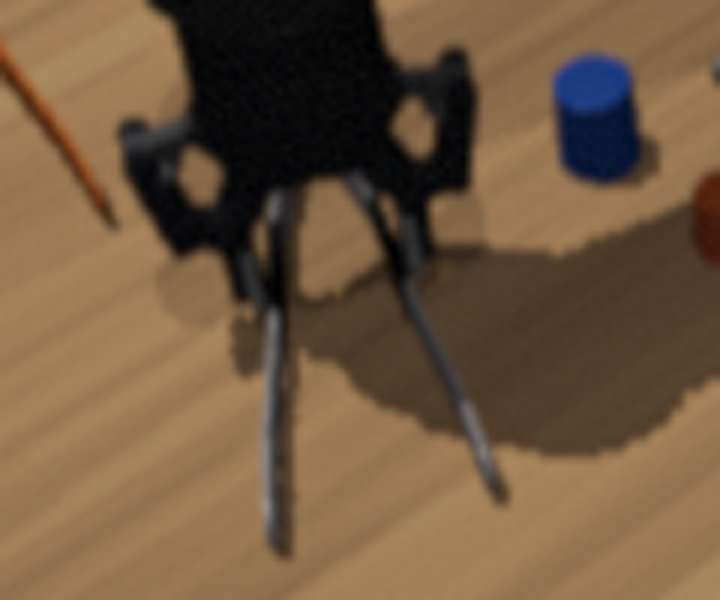

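{"name": "jog_arm", "arguments": {
  "targets": [
    {"hand": -0.3, "linear": [0, 0, 4], "twist": 0},
    {"hand": -0.25, "linear": [0, 0, 0], "twist": 0},
    {"hand": -0.2, "linear": [0, 0, 0], "twist": 0},
    {"hand": -0.15, "linear": [0, 0, 0], "twist": 0},
    {"hand": -0.15, "linear": [0, 0, 0], "twist": 0}
  ]
}}

```text
time: 5.6
tcp_pos: [474.8, -322.8, 11.1]
tcp_rot: [0.159, -0.689, 0.159, 0.689]
contact_force: [0.2, -0.1, -1.0]
width: 49.2
```

{"name": "jog_arm", "arguments": {
  "targets": [
    {"hand": -0.15, "linear": [0, 0, 5], "twist": 0},
    {"hand": -0.15, "linear": [0, 0, 10], "twist": 0},
    {"hand": -0.15, "linear": [0, 0, 15], "twist": 0},
    {"hand": -0.15, "linear": [0, 0, 20], "twist": 0},
    {"hand": -0.15, "linear": [0, 0, 20], "twist": 0}
  ]
}}

```text
time: 6.1
tcp_pos: [474.9, -322.8, 82.7]
tcp_rot: [-0.159, 0.689, -0.159, -0.689]
contact_force: [-0.1, -0.2, -1.9]
width: 49.0
```

```bash
python3 look.py l "(500,-325,80)" scene
```

```text
6.1 [ 474.9 -322.8   82.7] 48.96049463631861 [-0.1 -0.2 -1.9] [-0.26  0.33 -0.4   0.   -0.84  1.37]
scene [156 210]
```

View pics/l_scene.png

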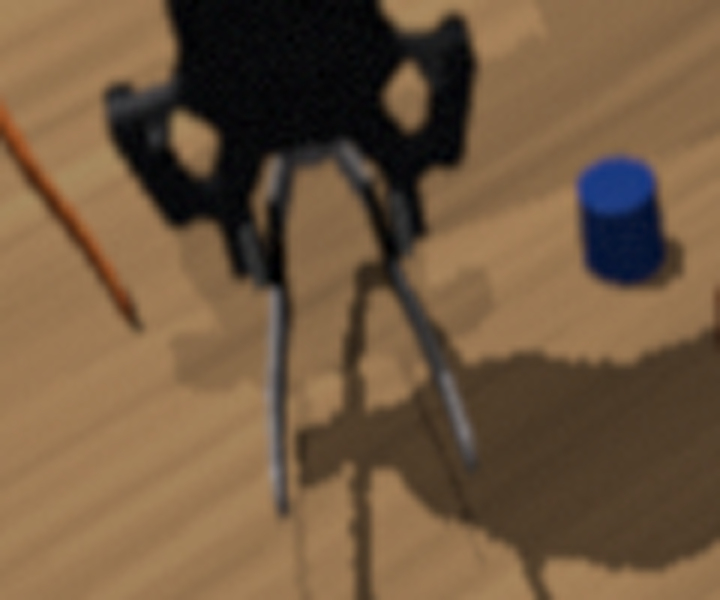

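{"name": "jog_arm", "arguments": {
  "targets": [
    {"hand": -0.15, "linear": [0, 0, 25], "twist": 0},
    {"hand": -0.15, "linear": [0, 10, 25], "twist": 0},
    {"hand": -0.15, "linear": [-5, 20, 0], "twist": 0.08},
    {"hand": -0.15, "linear": [-5, 30, 0], "twist": 0.08},
    {"hand": -0.15, "linear": [-5, 35, 0], "twist": 0.08}
  ]
}}

```text
time: 6.65
tcp_pos: [459.8, -227.4, 132.2]
tcp_rot: [-0.074, 0.704, -0.074, -0.703]
contact_force: [-0.1, 0.3, -0.6]
width: 49.2
```

{"name": "jog_arm", "arguments": {
  "targets": [
    {"hand": -0.15, "linear": [-4, 40, 0], "twist": 0.08},
    {"hand": -0.15, "linear": [-4, 40, 0], "twist": 0.08},
    {"hand": -0.15, "linear": [-4, 40, 0], "twist": 0},
    {"hand": -0.15, "linear": [0, 25, 0], "twist": 0},
    {"hand": -0.15, "linear": [0, 8, 0], "twist": 0}
  ]
}}

```text
time: 7.15
tcp_pos: [448.1, -72.9, 132.4]
tcp_rot: [-0.018, 0.708, -0.018, -0.706]
contact_force: [-0.0, -0.6, -1.7]
width: 49.3
```

```bash
python3 look.py m "(520,-80,80)" scene top
```

```text
7.15 [448.1 -72.9 132.4] 49.33010198607414 [-0.  -0.6 -1.7] [ 0.27  0.09 -0.6  -0.   -0.89  1.25]
scene [240 165]
top [280 151]
```

View pics/m_scene.png

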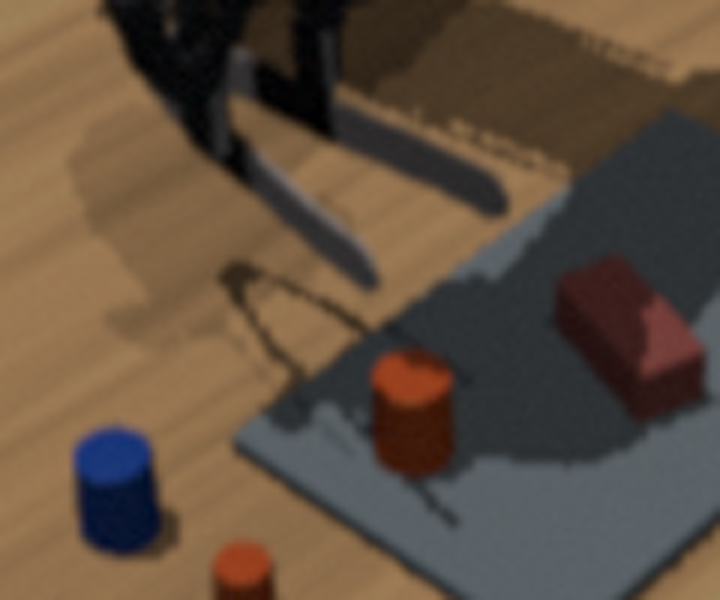

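View pics/m_top.png

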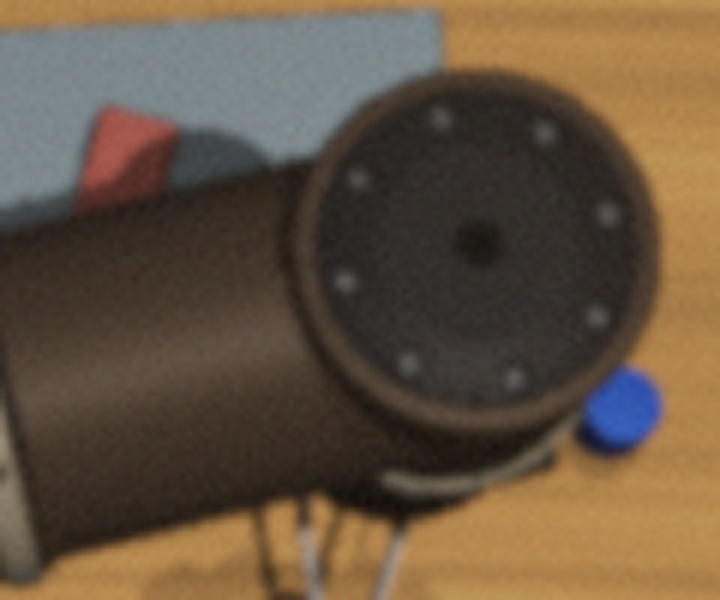

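```bash
python3 - <<'E'
from h import *
p=cams.camera("scene");b=np.array([240,165])
g=np.array([448.1,-73]);a=-0.051;d=np.array([np.cos(a),np.sin(a)]);n=np.array([-d[1],d[0]])
for zu in (115,122):
  for s in (1,-1):
    for dz in (0,24):
      print(zu,s,dz,[((proj(p,(*(g+L*d+s*w*n),zu+dz))-b)*6).round() for L,w in((127,37),(80,33),(25,25))])
print([((proj(p,(*(g+100*d),z))-b)*6).round() for z in(35,58,115,127)])
E
```

```text
115 1 0 [array([519., 264.]), array([439., 212.]), array([344., 158.])]
115 1 24 [array([519., 221.]), array([438., 169.]), array([342., 115.])]
115 -1 0 [array([381., 345.]), array([317., 281.]), array([252., 207.])]
115 -1 24 [array([379., 301.]), array([314., 238.]), array([249., 164.])]
122 1 0 [array([519., 252.]), array([439., 200.]), array([343., 145.])]
122 1 24 [array([520., 208.]), array([438., 156.]), array([341., 102.])]
122 -1 0 [array([381., 332.]), array([316., 269.]), array([251., 194.])]
122 -1 24 [array([379., 288.]), array([314., 225.]), array([248., 151.])]
[array([413., 407.]), array([412., 369.]), array([409., 271.]), array([409., 249.])]
```

```bash
cat > fit.py <<'E'
from h import *
from scipy.optimize import least_squares
# tongs model: g(3) mid-grip centre, yaw, pitch(up+), half widths w at L
def pt(g,yaw,pit,L,s,w,dz):
    d=np.array([np.cos(pit)*np.cos(yaw),np.cos(pit)*np.sin(yaw),np.sin(pit)]);n=np.array([-np.sin(yaw),np.cos(yaw),0]);u=np.cross(d,n)
    return g+L*d+s*w*n+dz*u
def show(p,b,g,yaw,pit):
    for s in(1,-1):
        print(s,[tuple(((proj(p,pt(np.array(g),yaw,pit,L,s,w,dz))-b)*6).round().astype(int)) for L,w in((127,37),(25,25)) for dz in(-12,12)])
E
python3 - <<'E'
from fit import *
p=cams.camera("scene")
print("lift")
for pit in(0,.1,.18): print(pit);show(p,np.array([156,210]),(474.8,-322.8,83.5),-.455,pit)
print("now")
for pit in(0,.1,.18): print(pit);show(p,np.array([240,165]),(448.1,-73,133.5),-.051,pit)
E
```

```text
lift
0
1 [(np.int64(483), np.int64(504)), (np.int64(475), np.int64(462)), (np.int64(407), np.int64(311)), (np.int64(398), np.int64(270))]
-1 [(np.int64(279), np.int64(554)), (np.int64(268), np.int64(512)), (np.int64(278), np.int64(341)), (np.int64(268), np.int64(299))]
0.1
1 [(np.int64(479), np.int64(483)), (np.int64(470), np.int64(436)), (np.int64(406), np.int64(309)), (np.int64(397), np.int64(263))]
-1 [(np.int64(273), np.int64(533)), (np.int64(261), np.int64(486)), (np.int64(277), np.int64(338)), (np.int64(266), np.int64(292))]
0.18
1 [(np.int64(475), np.int64(464)), (np.int64(465), np.int64(413)), (np.int64(406), np.int64(307)), (np.int64(396), np.int64(257))]
-1 [(np.int64(268), np.int64(514)), (np.int64(256), np.int64(463)), (np.int64(277), np.int64(336)), (np.int64(265), np.int64(287))]
now
0
1 [(np.int64(519), np.int64(253)), (np.int64(520), np.int64(209)), (np.int64(343), np.int64(146)), (np.int64(341), np.int64(103))]
-1 [(np.int64(381), np.int64(333)), (np.int64(379), np.int64(289)), (np.int64(251), np.int64(195)), (np.int64(248), np.int64(152))]
0.1
1 [(np.int64(520), np.int64(230)), (np.int64(517), np.int64(183)), (np.int64(344), np.int64(143)), (np.int64(339), np.int64(97))]
-1 [(np.int64(381), np.int64(311)), (np.int64(375), np.int64(263)), (np.int64(252), np.int64(192)), (np.int64(245), np.int64(146))]
0.18
1 [(np.int64(520), np.int64(211)), (np.int64(513), np.int64(162)), (np.int64(345), np.int64(140)), (np.int64(337), np.int64(92))]
-1 [(np.int64(379), np.int64(291)), (np.int64(371), np.int64(241)), (np.int64(253), np.int64(189)), (np.int64(243), np.int64(141))]
```

```bash
python3 - <<'E'
from fit import *
p=cams.camera("scene");b=np.array([265,165]);f=p["frame"]
im=cv2.resize(f[b[1]:b[1]+60,b[0]:b[0]+80],None,fx=10,fy=10,interpolation=cv2.INTER_CUBIC)
im=cv2.convertScaleAbs(im,alpha=1.8,beta=10)
for pit,c in((.08,(0,255,0)),(.18,(0,0,255))):
  for s in(1,-1):
    q=[((proj(p,pt(np.array([448.1,-73,133.5]),-.051,pit,L,s,w,dz))-b)*10).astype(int) for L,w,dz in((25,25,-12),(127,37,-12),(127,37,12),(25,25,12))]
    cv2.polylines(im,[np.array(q)],True,c,1)
cv2.imwrite("pics/z1.png",im)
E
```

```text
(no output)
```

View pics/z1.png

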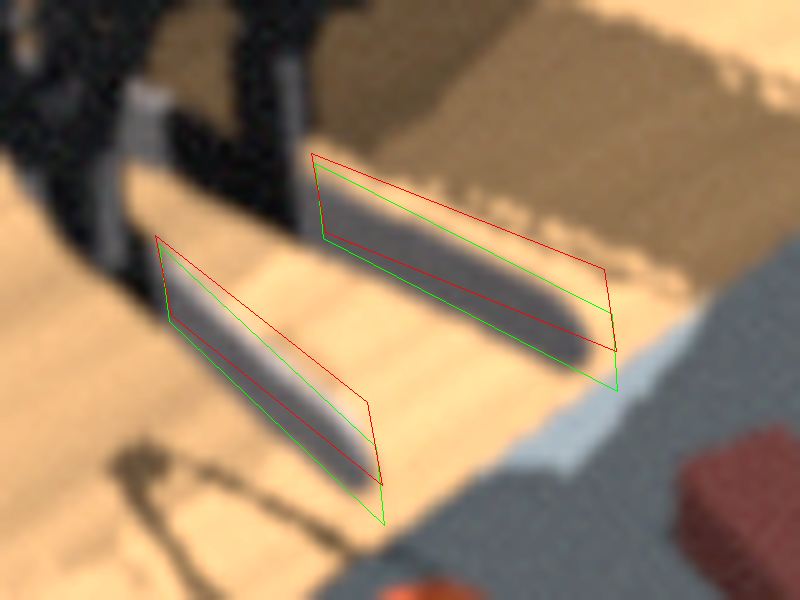

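{"name": "jog_arm", "arguments": {
  "targets": [
    {"hand": -0.15, "linear": [3, -2, -10], "twist": 0},
    {"hand": -0.15, "linear": [0, 0, -20], "twist": 0},
    {"hand": -0.15, "linear": [0, 0, -20], "twist": 0},
    {"hand": -0.15, "linear": [0, 0, -10], "twist": 0},
    {"hand": -0.15, "linear": [0, 0, 0], "twist": 0}
  ]
}}

```text
time: 7.9
tcp_pos: [449.9, -77.7, 69.6]
tcp_rot: [0.019, -0.706, 0.019, 0.708]
contact_force: [1.0, -0.2, -1.0]
width: 49.0
```

```bash
python3 look.py n "(540,-80,50)" scene
```

```text
7.9 [449.9 -77.7  69.6] 48.95300560277041 [ 1.  -0.2 -1. ] [ 0.26  0.18 -0.67 -0.   -0.73  1.25]
scene [246 177]
```

View pics/n_scene.png

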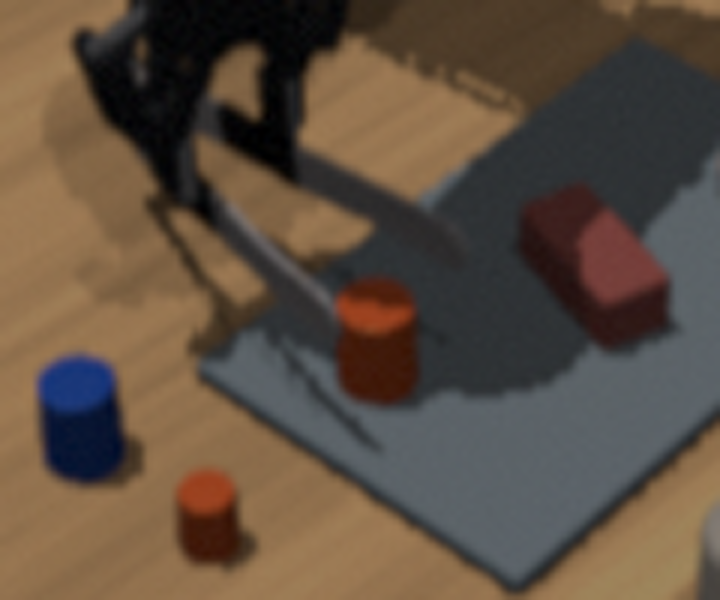

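```bash
python3 - <<'E'
from fit import *
p=cams.camera("scene");b=np.array([255,180]);f=p["frame"]
im=cv2.resize(f[b[1]:b[1]+70,b[0]:b[0]+80],None,fx=8.5,fy=8.5,interpolation=cv2.INTER_CUBIC)
im=cv2.convertScaleAbs(im,alpha=1.8,beta=10)
t=r.observe()["tcp_pos"]
for pit,c in((0,(255,0,0)),(.08,(0,255,0))):
  for s in(1,-1):
    q=[((proj(p,pt(np.array([t[0]-3,t[1],t[2]+1]),-.051,pit,L,s,w,dz))-b)*8.5).astype(int) for L,w,dz in((25,25,-12),(127,37,-12),(127,37,12),(25,25,12))]
    cv2.polylines(im,[np.array(q)],True,c,1)
for z,rad in((12,18.5),(58,17)):
    q=[((proj(p,(548+rad*np.cos(a),-80+rad*np.sin(a),z))-b)*8.5).astype(int) for a in np.linspace(0,6.28,30)]
    cv2.polylines(im,[np.array(q)],True,(255,255,0),1)
cv2.imwrite("pics/z2.png",im)
E
```

```text
(no output)
```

View pics/z2.png

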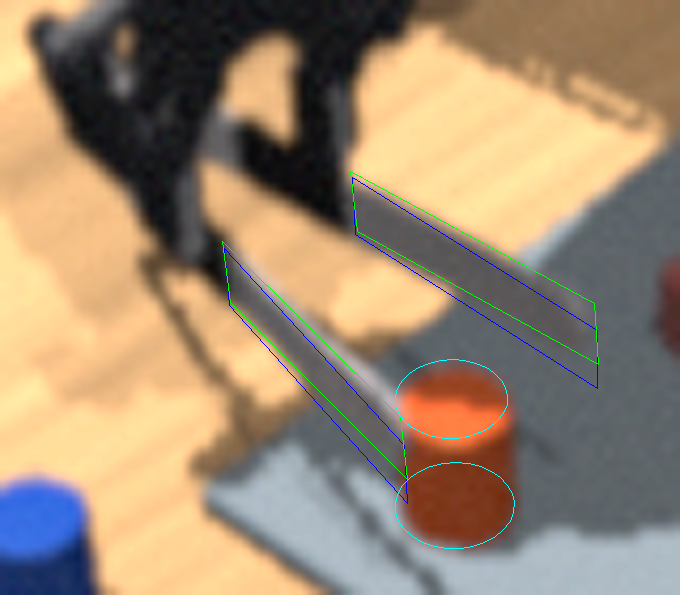

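{"name": "jog_arm", "arguments": {
  "targets": [
    {"hand": -0.15, "linear": [0, 0, -10], "twist": 0},
    {"hand": -0.15, "linear": [0, 0, -10], "twist": 0},
    {"hand": -0.15, "linear": [0, 0, -10], "twist": 0},
    {"hand": -0.15, "linear": [0, 0, -9], "twist": 0},
    {"hand": -0.15, "linear": [0, 0, 0], "twist": 0}
  ]
}}

```text
time: 8.5
tcp_pos: [450.0, -77.0, 30.8]
tcp_rot: [0.018, -0.706, 0.019, 0.708]
contact_force: [-0.5, -0.8, -1.1]
width: 49.4
```

```bash
python3 look.py o "(540,-80,50)" scene
```

```text
8.5 [450.  -77.   30.8] 49.39313481516863 [-0.5 -0.8 -1.1] [ 0.26  0.25 -0.71 -0.   -0.62  1.25]
scene [246 177]
```

View pics/o_scene.png

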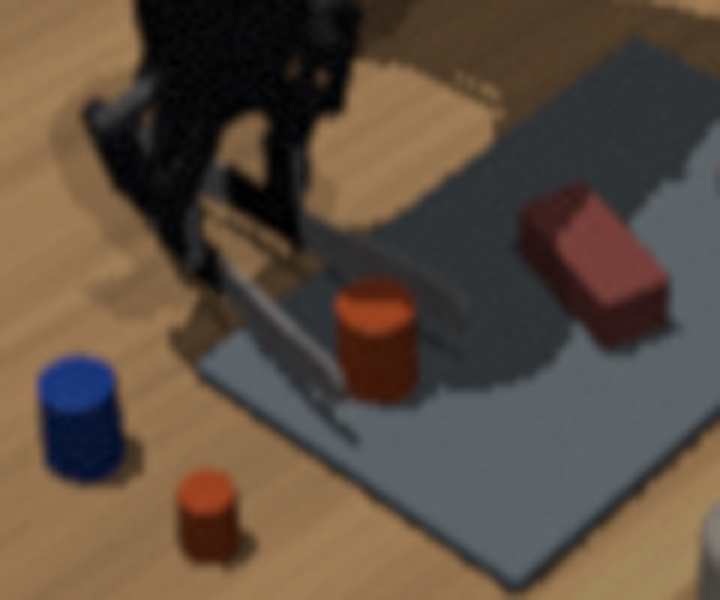

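{"name": "jog_arm", "arguments": {
  "targets": [
    {"hand": -0.1, "linear": [0, 0, 0], "twist": 0},
    {"hand": -0.05, "linear": [0, 0, 0], "twist": 0},
    {"hand": 0.0, "linear": [0, 0, 0], "twist": 0},
    {"hand": 0.05, "linear": [0, 0, 0], "twist": 0},
    {"hand": 0.08, "linear": [0, 0, 0], "twist": 0}
  ]
}}

```text
time: 9.05
tcp_pos: [451.1, -76.8, 32.5]
tcp_rot: [-0.019, 0.707, -0.019, -0.707]
contact_force: [0.2, -0.0, -1.0]
width: 39.6
```

```bash
python3 look.py q "(540,-80,50)" scene
```

```text
9.05 [451.1 -76.8  32.5] 39.6234077632023 [ 0.2 -0.  -1. ] [ 0.26  0.24 -0.71  0.   -0.62  1.25]
scene [246 177]
```

View pics/q_scene.png

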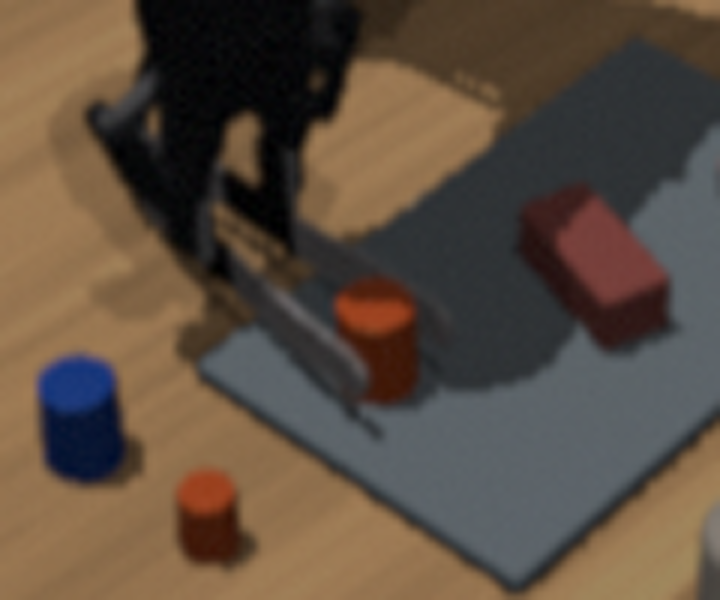

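{"name": "jog_arm", "arguments": {
  "targets": [
    {"hand": 0.12, "linear": [0, 0, 0], "twist": 0},
    {"hand": 0.16, "linear": [0, 0, 0], "twist": 0},
    {"hand": 0.2, "linear": [0, 0, 0], "twist": 0},
    {"hand": 0.25, "linear": [0, 0, 0], "twist": 0},
    {"hand": 0.3, "linear": [0, 0, 0], "twist": 0}
  ]
}}

```text
time: 9.6
tcp_pos: [451.1, -76.8, 32.4]
tcp_rot: [-0.019, 0.707, -0.019, -0.707]
contact_force: [0.0, 0.4, -0.7]
width: 33.7
```

```bash
python3 look.py s "(540,-80,50)" scene
```

```text
9.6 [451.1 -76.8  32.4] 33.65918566346407 [ 0.   0.4 -0.7] [ 0.26  0.24 -0.71  0.   -0.62  1.25]
scene [246 177]
```

View pics/s_scene.png

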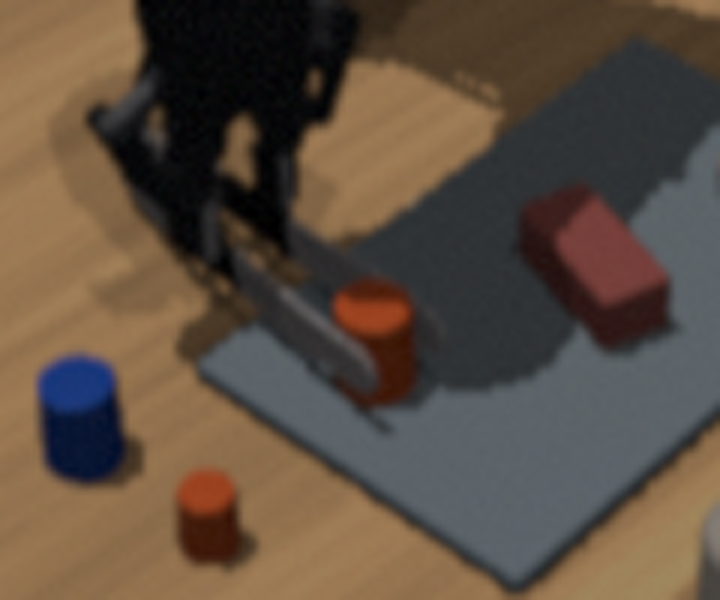

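{"name": "jog_arm", "arguments": {
  "targets": [
    {"hand": 0.35, "linear": [0, 0, 0], "twist": 0},
    {"hand": 0.4, "linear": [0, 0, 0], "twist": 0}
  ]
}}

```text
time: 9.85
tcp_pos: [451.0, -76.8, 32.3]
tcp_rot: [-0.019, 0.707, -0.019, -0.707]
contact_force: [-0.4, 0.7, -0.8]
width: 33.6
```

Stalled at 33.6 mm, so the chunk is in the bite. I'm lifting slowly.

{"name": "jog_arm", "arguments": {
  "targets": [
    {"hand": 0.4, "linear": [0, 0, 3], "twist": 0},
    {"hand": 0.4, "linear": [0, 0, 6], "twist": 0},
    {"hand": 0.4, "linear": [0, 0, 10], "twist": 0},
    {"hand": 0.4, "linear": [0, 0, 12], "twist": 0},
    {"hand": 0.4, "linear": [0, 0, 8], "twist": 0}
  ]
}}

```text
time: 10.35
tcp_pos: [451.4, -76.8, 72.7]
tcp_rot: [-0.019, 0.707, -0.019, -0.706]
contact_force: [0.2, -0.2, -1.2]
width: 33.6
```

```bash
python3 look.py t "(540,-80,70)" scene
```

```text
10.35 [451.4 -76.8  72.7] 33.575580291008926 [ 0.2 -0.2 -1.2] [ 0.26  0.18 -0.66  0.   -0.73  1.25]
scene [245 171]
```

View pics/t_scene.png

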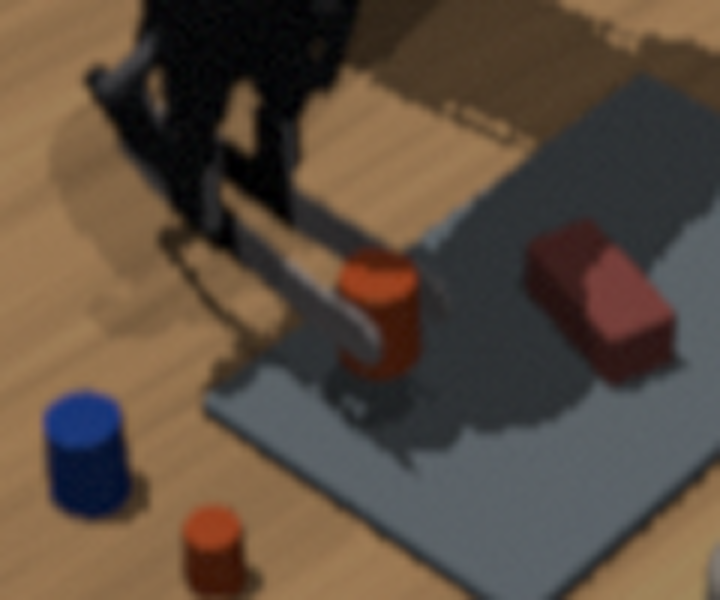

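{"name": "jog_arm", "arguments": {
  "targets": [
    {"hand": 0.4, "linear": [0, 0, 12], "twist": 0},
    {"hand": 0.4, "linear": [0, 0, 20], "twist": 0},
    {"hand": 0.4, "linear": [0, 0, 20], "twist": 0},
    {"hand": 0.4, "linear": [0, 5, 10], "twist": 0},
    {"hand": 0.4, "linear": [0, 15, 3], "twist": 0}
  ]
}}

```text
time: 10.9
tcp_pos: [451.4, -56.8, 137.4]
tcp_rot: [-0.019, 0.708, -0.019, -0.706]
contact_force: [0.5, 0.3, -1.3]
width: 33.6
```

{"name": "jog_arm", "arguments": {
  "targets": [
    {"hand": 0.4, "linear": [-3, 25, 0], "twist": 0},
    {"hand": 0.4, "linear": [-4, 30, 0], "twist": 0},
    {"hand": 0.4, "linear": [-4, 35, 0], "twist": 0},
    {"hand": 0.4, "linear": [-4, 35, 0], "twist": 0},
    {"hand": 0.4, "linear": [-4, 35, 0], "twist": 0}
  ]
}}

```text
time: 11.4
tcp_pos: [431.3, 104.6, 136.1]
tcp_rot: [0.019, -0.707, 0.019, 0.707]
contact_force: [1.5, -0.3, -1.2]
width: 33.6
```

{"name": "jog_arm", "arguments": {
  "targets": [
    {"hand": 0.4, "linear": [-4, 35, 0], "twist": 0},
    {"hand": 0.4, "linear": [-4, 35, 0], "twist": 0},
    {"hand": 0.4, "linear": [-4, 35, 0], "twist": 0},
    {"hand": 0.4, "linear": [-4, 35, 0], "twist": 0},
    {"hand": 0.4, "linear": [-4, 30, 0], "twist": 0}
  ]
}}

```text
time: 11.9
tcp_pos: [411.2, 275.0, 136.0]
tcp_rot: [0.018, -0.707, 0.018, 0.707]
contact_force: [-0.2, -0.4, -1.8]
width: 33.3
```

{"name": "jog_arm", "arguments": {
  "targets": [
    {"hand": 0.4, "linear": [-3, 25, 0], "twist": 0},
    {"hand": 0.4, "linear": [-2, 20, 0], "twist": 0},
    {"hand": 0.4, "linear": [0, 13, 0], "twist": 0},
    {"hand": 0.4, "linear": [0, 7, 0], "twist": 0},
    {"hand": 0.4, "linear": [0, 0, 0], "twist": 0}
  ]
}}

```text
time: 12.4
tcp_pos: [407.0, 338.4, 136.1]
tcp_rot: [0.018, -0.707, 0.019, 0.707]
contact_force: [-0.5, -0.9, -1.7]
width: 33.8
```

```bash
python3 look.py u "(490,335,110)" scene top
```

```text
12.4 [407.  338.4 136.1] 33.78008687514374 [-0.5 -0.9 -1.7] [ 1.06  0.21 -0.44 -0.   -0.93  0.45]
scene [336  88]
top [113 157]
```

View pics/u_scene.png

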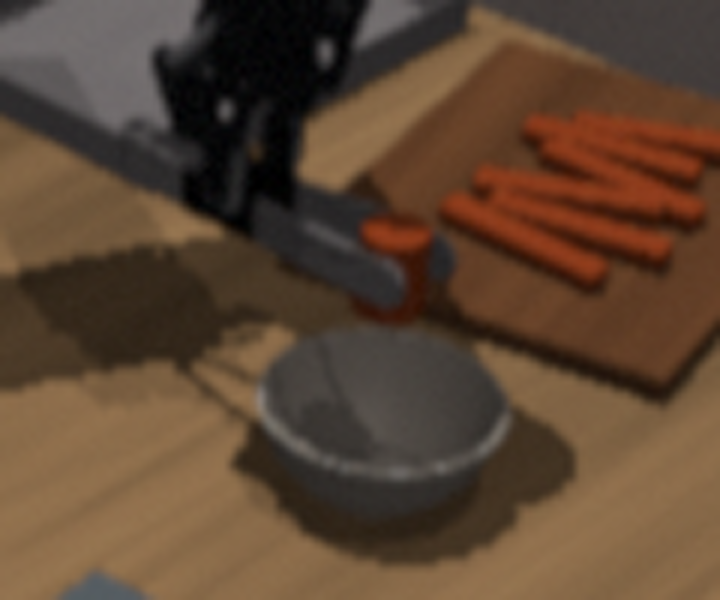

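View pics/u_top.png

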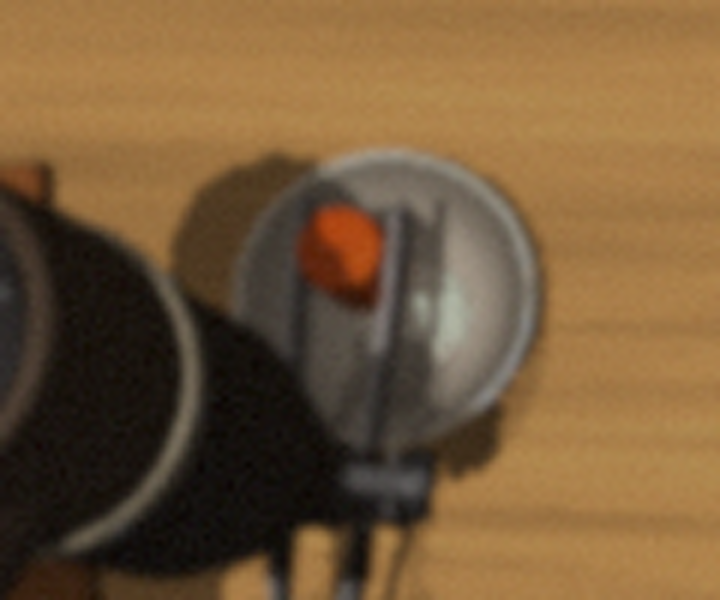

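```bash
python3 - <<'E'
from h import *
p=cams.camera("top");f=p["frame"]
g=cv2.HoughCircles(cv2.resize(cv2.cvtColor(f,cv2.COLOR_BGR2GRAY)[157:257,113:233],None,fx=4,fy=4),cv2.HOUGH_GRADIENT,1,100,param1=60,param2=15,minRadius=85,maxRadius=115)
print(g); c=g[0][0][:2]/4+[113,157] if g is not None else None
for cc in (c,(113+390/6,157+300/6)): print("bowl",ray(p,cc,55))
hsv=cv2.cvtColor(f,cv2.COLOR_BGR2HSV);m=np.zeros(f.shape[:2],bool);m[185:212,158:182]=1
m&=(hsv[...,0]<14)&(hsv[...,1]>150);ys,xs=np.nonzero(m);print(len(xs),xs.mean(),ys.mean())
for z in (130,145,160): print(ray(p,(xs.mean(),ys.mean()),z))
s=cams.camera("scene")
for z in (125,135,145,155): print(z,ray(s,(336+393/6,88+272/6),z))
print("bowl scene",ray(s,(336+385/6,88+398/6),55))
for l in ("ham","slice","shaker"):
    print(l,[(round(m["conf"],2),ray(s,m["at"],0 if l=="shaker" else 12).round()[:2]) for m in nets.mark_of(s,l)[:2]])
E
```

```text
[[[ 11.5 249.5 110. ]
  [260.5 196.5  88.1]]]
bowl [464.45261366 492.54782436  55.        ]
bowl [500.51481742 337.00290799  55.        ]
184 169.7445652173913 198.64673913043478
[508.294702   339.08342759 130.        ]
[505.59129435 334.9672858  145.        ]
[502.8878867  330.85114401 160.        ]
125 [497.46037624 346.64453451 125.        ]
135 [506.48568919 333.87162105 135.        ]
145 [515.51100214 321.09870758 145.        ]
155 [524.53631509 308.32579411 155.        ]
bowl scene [505.88076008 341.64193657  55.        ]
ham [(0.88, array([580.,  28.]))]
slice [(0.53, array([592., 141.]))]
shaker [(0.75, array([770., -76.]))]
```

{"name": "jog_arm", "arguments": {
  "targets": [
    {"hand": 0.4, "linear": [0, 0, 0], "twist": 0},
    {"hand": 0.4, "linear": [0, 0, 0], "twist": 0},
    {"hand": 0.4, "linear": [0, 0, 0], "twist": 0}
  ]
}}

```text
time: 13.05
tcp_pos: [407.0, 338.1, 136.3]
tcp_rot: [-0.019, 0.707, -0.019, -0.707]
contact_force: [0.6, 0.2, -1.6]
width: 33.6
```

```bash
python3 look.py v "(490,335,110)" scene && python3 -c "
from workcell import r
print(r.close_job())"
```

```text
13.05 [407.  338.1 136.3] 33.56369162849805 [ 0.6  0.2 -1.6] [ 1.06  0.2  -0.44 -0.   -0.93  0.45]
scene [336  88]
the job is handed in; nothing more can be done
None
```

View pics/v_scene.png

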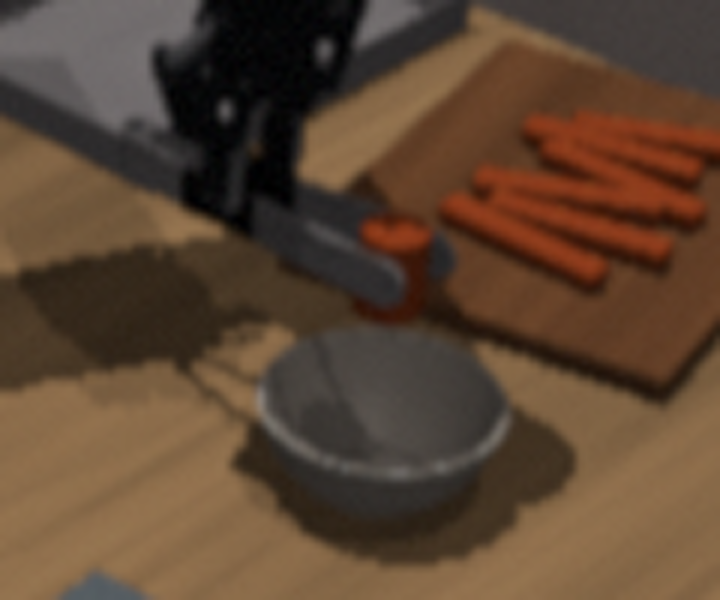

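I gripped the steel tongs with the black grips, lifted them, closed them on the upright carrot chunk and lifted it off the board. I then carried it to the white bowl and handed the job in at about 13 s with the grip still on; no verdict came back.

**Final position:** the two cameras put the chunk's middle at about (506, 335, 137) mm. That is roughly 5 mm from the bowl's centre line and 80 mm above the rim. The bowl centre itself varied by a few mm between measurements.

**Stability:** the last two pictures, about 0.6 s apart, look the same. The grip held at 33.6 mm, and the wrist force stayed near the weight of tongs plus chunk.

**Checks that disagreed:**
- **Tongs tilt:** the tongs sat tilted by about 0.08 rad, tips up, after the pick. The bite height was adjusted for it.
- **Finger contact:** the wrist force read 9 N upward while the fingers first closed, probably from touching the table. I raised the hand 4 mm and it went away.
- **Bystanders:** the last readings for the ham, slice and shaker were within 5 to 15 mm of the first ones. The shaker was the furthest off, about 14 mm, though nothing went near it. I take this as network scatter, but I made no separate check of whether they moved.

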